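Re-clamp a mortised timber block to expose its mortise

ROBOT

A 6-joint arm with a two-finger parallel gripper is mounted at the origin on the work surface. World frame = base frame: x ahead of the robot, y to its left, z up, the work surface at z = 0. Lengths are in mm, angles in degrees, forces in N, time in s.
With the tool pointing down it reaches from about 300 to 850 mm from the base axis. Payload 4.2 kg.
Tool frame: the origin (TCP) lies midway between the tips of the shut fingers; the grasp point (between the pads) lies 19 mm behind it; z points along the fingers, y is the line along which they close (so a half turn about z gives the same grasp; the last joint's range is limited). The gripper opens to 91 mm and grips with 3 to 60 N. Pads are 32 mm wide; open, the fingers measure 118 mm over their backs; the gripper's body (76 mm by 178 mm) begins 60 mm behind the grasp point.
Start: joints at [73.625, 18.312, 89.639, -0, 72.044, -1.146], TCP at [151.043, 554.823, 213.976] pointing down, gripper open.
Joint ranges: [-177.97, 177.97], [-48.28, 115.42], [12.27, 149.76], [-77.06, 257.06], [2.81, 150.46], [-146.56, 146.56]. Speed limits (degrees/s): [147.25, 147.25, 180, 180, 180, 180].

INTERFACE

Orientations are given as [roll, pitch, yaw] about the fixed x, y, z axes, in that order (R = Rz(yaw) Ry(pitch) Rx(roll)).
In Python, from workcell import env gives the robot as it stands.
- The arm moves only by the tool send_rows, never from a script. Its argument "steps" is a list that holds one entry, the list of rows, each a list of 5 numbers: the shift along the tool's x, y, z scaled (see below), then the turn about the tool's z scaled (see below), then the opening, from 0 (shut) to 1 (fully open). In form: [[[dx, dy, dz, yaw, fingers], ...]]. A call has 1 to 5 rows; each row shifts and turns the commanded pose from where the row before left it, along the tool's axes as they then stand; what a row does not reach is not made up. The controller multiplies each number of a shift by 0.04 m and each number of a turn by 0.12 rad. A row lasts 1/12 s, in which the tool goes at most 41.7 mm and 7.16 degrees, less where a joint would pass 70% of its speed; a pose out of reach is approached as far as the arm can. A call with a number of a shift or a turn outside -1 to 1 is refused whole. A call with a gripper value outside its range is refused whole. The fingers move at their own pace and stop on an object; "squeeze" is the grip in N (left out, the last holds). Time passes only in rows, so rows that do not move let the fingers close. It gives the time, the measured TCP pose, the force, the opening and the grip force at its end, in the units of the state.
- env.state(): the state, without advancing time (a new reading comes with each control period).
- env.grab_frame(name): name is "side" or "top"; returns a dict with "pixels" (384x512x3 uint8, red, green, blue), "depth" (384x512 float32, mm along the optical axis (not along the pixel's ray), 0 where there is no reading), "intrinsics" (3x3 intrinsics, pixels), "dist" ([k1, k2, p1, p2, k3] as OpenCV has them; the pictures are not rectified), "cam_to_world" (4x4, takes a point from camera to world coordinates). Camera axes: x right, y down, z forward; pixel columns grow to the right and rows downward; lengths in mm; the calibration is good to about 2 mm. A picture is of the moment at which its call begins.
- env.job_done(): hands the job in; it is judged then, once.
The state is a dict: "time_s": time; "qpos": joint angles; "qvel": joint speeds; "effort": joint torques, N m; "ee_pos": TCP position; "ee_rot": TCP orientation; "force": force on the tool from outside, world axes, zero at the start; "torque": the same for the moment, N m; "gripper_width": finger opening in mm; "gripper_force": force on a finger pad.
Only numpy, scipy, OpenCV 4.12 (cv2) and the standard library are available. Lean on these libraries where they do the work, as an engineer would, in place of code of your own. Each camera call takes 0.05 s, during which the arm holds its last target. There are 200 camera calls.

TASK

The timber foot block stands on end in the slide-jaw fixture, its mortised face towards the fixed jaw. Slide the jaw open by its post, lift the block out, roll it a quarter turn and lay it back flat on the bed, mortised face up, lengthwise between the jaws and centred on them, and let go of it. Then slide the jaw up so that both jaws grip the block's ends snugly without crushing the wood, and leave the loose things nearby where they are.

Things in the scene. Friction and masses are not known exactly. Their poses are not given: they have to be found in the camera images.
- fixture: Low steel slide-jaw fixture screwed to the bench, 100 mm wide (its x) and 300 mm long (its y, from -165 to +135 mm). Origin on the bench top under the bed. The bed (60 mm wide) is 30 mm above the origin. The fixed jaw (steel with an 8 mm wooden face, 44 mm long in all) is at the +y end, the jaw slides along y. Both jaws are 44 mm wide (x, centred on x = 0) and stand 25 mm above the bed.
- seat (a point): Foot of the fixed jaw's gripping face, on the bed, in the middle of the jaw: fixture frame (0, 80, 30) mm. The jaw gap runs from here towards fixture -y. Axes as the fixture's.
- slide_jaw (a joint): Travel of the sliding jaw in m, 0 to 0.080, growing as it opens (towards fixture -y). Gap between the jaws = 0.055 + value. It moves stiffly (about 6 N) and stays where it is left. The carriage behind the jaw is 85 mm long in all and as high as the jaw. Pushing the post with 12 to 20 N when the jaw meets the block grips it snugly.
- post (a point): Middle of the upright round steel post, 18 mm diameter and 46 mm tall, on the sliding jaw's carriage; it stands 65 mm behind (fixture -y) the jaw's gripping face; its foot is 25 mm, this point 48 mm and its top 70 mm above the bed. Moves with the jaw.
- block: Brown timber foot block, about 0.2 to 0.35 kg, 50 mm (x) x 64 mm (y) x 100 mm (z, its length); origin at its centre. At the start it stands on end on the bed between the jaws, its axes parallel to the fixture's. The mortise is in its +y face, which looks at the fixed jaw at the start.
- mortise (a point): Centre of the block's mortised (+y) face, 32 mm from the block's centre, axes as the block's. The mortise is 40 mm (along z) x 24 mm and 16 mm deep.
- wax_tin: Steel tin, 64 mm diameter, 50 mm high, loose, leave alone; origin under its centre.
- mallet: Wooden mallet, 200 mm long, lying loose, leave alone.
- brush: Brush, 180 mm long, lying loose, leave alone.
- jar: Glass jar, 70 mm diameter, 65 mm high, loose, leave alone; origin under its centre.
- tray: Open wooden tray of offcuts, 150 x 200 x 40 mm, fixed to the bench; origin under its centre.
- jaw_face (a point): Foot of the wooden gripping face of the sliding jaw, on the bed; the face is 44 mm wide and 25 mm high and looks to fixture +y; axes as the fixture's.
Mind the look-alikes: they are no part of the job. Several things have the shape of the block; the one meant has the colours described above.

How it is judged (in metres and radians):
On the way, in this order (a step that is already met when the one before it is completed fails the run):
1. the sliding jaw is opened wider than the block is long, the block still upright in the fixture (value of joint slide_jaw above 0.048 m and angle between block's own z axis and vertical below 0.1 rad), for 0.1 s.
2. the block is lifted clear of the bed (z of block in the frame of fixture above 0.098 m), for 0.1 s.
3. the block lies flat on the bed, mortised face up, lengthwise between the jaws, released (angle between block's own y axis and vertical below 0.06 rad and z of mortise in the frame of fixture between 0.09 and 0.098 m and angle between the x axis of block and the x axis of fixture, either way round below 0.08 rad and contact force between the fingers and block below 0.3 N), for 0.2 s.
At the end, for the whole second after the job is handed in: Block on the bed, mortise up (within 3 deg), face 60-68 mm above the bed, square to the fixture within 4.5 deg, centred across the jaws within 15 mm; sliding jaw closed on it (joint 0.041-0.049) and still pressing: over 1 N at each jaw; all released and at rest (angle between block's own y axis and vertical below 0.06 rad and z of mortise in the frame of fixture between 0.09 and 0.098 m and angle between the x axis of block and the x axis of fixture, either way round below 0.08 rad and x of block in the frame of fixture between -0.015 and 0.015 m and value of joint slide_jaw between 0.041 and 0.049 m and contact force between each of slide_jaw_c0, fixture_c0 and block above 1 N and linear speed of block below 0.02 m/s and velocity of joint slide_jaw below 0.01 m/s); the robot touches nothing.
It fails at once if the block is crushed: over 60 N between a jaw and the block (contact force between any of slide_jaw_c0, fixture_c0 and block above 60 N).
It fails at once if a loose bystander is moved more than 30 mm (distance of any of wax_tin, mallet, brush, jar from where it was at the start of the episode above 0.03 m).
It also fails if it takes over 67 s, if anything falls off the work surface, if the arm or the gripper's body presses on something with over 40 N, if the wrist force passes 120 N, or if a joint passes its speed limit or range.

## Working session

There is one attempt and no reset: what is moved stays moved. The work goes in short steps, Python scripts to look and compute and a tool call to move; the robot and the scene stay as the last step left them, time stands still between calls to the robot, and variables do not carry over. Pictures are saved under pics/ and viewed, at most 13 in all, crops included, and the job is handed in when it is done.

Besides the shell and the picture viewer there is one more tool, called after ">>>" by a JSON object that holds its "op" and its "data", one argument or row to a line. send_rows: Moves the arm, as the interface text tells. Shifts and turns lie within -1 to 1; 1 stands for 0.04 m of shift or 0.12 rad of turn. Its arguments: {"type":"object","properties":{"steps":{"type":"array"},"squeeze":{"type":"number"}},"required":["steps"]}

```bash
mkdir -p pics; ls
python3 - <<'E'
from workcell import env
import cv2,numpy as np,pickle
print(env.state())
d={}
for n in("top","side"):
    f=env.grab_frame(n);d[n]=f
    cv2.imwrite(f"pics/{n}0.png",f["pixels"][:,:,::-1]);print(n,f["intrinsics"].tolist(),f["dist"],np.round(f["cam_to_world"],3).tolist())
pickle.dump(d,open("f0.pkl","wb"))
E
```

```text
pics
{'time_s': 0.0, 'qpos': array([ 7.36250416e+01,  1.83508135e+01,  8.97094848e+01, -9.96261125e-04,
        7.20421846e+01, -1.14451931e+00]), 'qvel': array([ 0.11685013, -0.11004948,  0.04402145, -0.01490703,  0.02451826,
       -0.05239276]), 'effort': array([-4.08451315e-04, -4.12452507e+01, -2.31978267e+01,  7.27127306e-02,
        4.56530973e-02, -1.54406730e-04]), 'ee_pos': array([150.89685041, 554.30376814, 213.10771233]), 'ee_rot': array([-1.79897519e+02, -1.10003504e-03,  1.64769868e+02]), 'force': array([ 1.26448512, -0.69244161, -0.89009354]), 'torque': array([ 0.00683027,  0.00465003, -0.07461561]), 'gripper_force': 0.0, 'gripper_width': 91.09534413007222}
top [[350.1233235328699, 0.0, 253.76658961405863], [0.0, 350.1233235328699, 190.97474961052276], [0.0, 0.0, 1.0]] [-0.10115859  0.          0.          0.          0.        ] [[0.097, -0.973, 0.207, 404.441], [-0.995, -0.095, 0.022, -3.719], [-0.002, -0.209, -0.978, 799.786], [0.0, 0.0, 0.0, 1.0]]
side [[372.4386754485908, 0.0, 248.7683492810023], [0.0, 372.4386754485908, 184.85433029418778], [0.0, 0.0, 1.0]] [-0.10785353  0.          0.          0.          0.        ] [[-0.711, -0.373, 0.596, 61.288], [-0.703, 0.388, -0.596, 489.559], [-0.009, -0.843, -0.538, 525.474], [0.0, 0.0, 0.0, 1.0]]
```

View pics/top0.png

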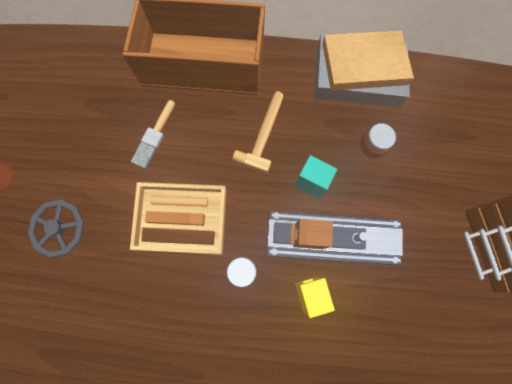

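View pics/side0.png

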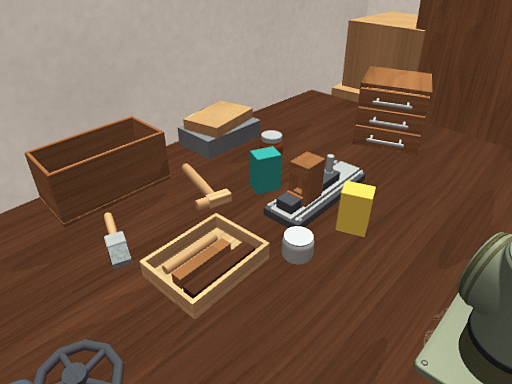

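The top view shows the brown block at (315,233), with the post at (360,237). The fixture runs from (270,238) at the fixed jaw to (402,240). The teal and yellow look-alikes are at (318,175) and (317,298). The tin or jar objects are at (241,272) and (382,137). Next I'll measure from depth.

```bash
cat > h.py <<'E'
import numpy as np,cv2
def cloud(f):
    d=f["depth"];v,u=np.mgrid[:d.shape[0],:d.shape[1]]
    p=cv2.undistortPoints(np.stack([u,v],-1).reshape(-1,1,2).astype(np.float64),f["intrinsics"],f["dist"]).reshape(d.shape+(2,))
    P=np.dstack([p*d[...,None],d]);T=f["cam_to_world"]
    P=P@T[:3,:3].T+T[:3,3];P[d==0]=np.nan
    return P
E
python3 - <<'E'
import pickle;from h import *
D=pickle.load(open("f0.pkl","rb"));f=D["top"];P=cloud(f);img=f["pixels"]
Z=P[...,2]
print("table",np.nanmedian(Z[300:380,50:200]))
def rep(n,m):
    q=P[m][:,:2].astype(np.float32);r=cv2.minAreaRect(q);print(n,m.sum(),np.round(q.mean(0),1),np.round(np.median(P[m],0),1),[np.round(x,1) for x in r])
sub=np.zeros(Z.shape,bool);sub[205:270,262:410]=1
for n,lo,hi in(("blocktop",120,140),("post",92,108),("jaws",49,62),("bed",22,37),("low",4,70)):
    m=sub&(Z>lo)&(Z<hi);rep(n,m)
for n,(a,b,c,d) in dict(teal=(150,205,290,345),yel=(270,325,295,340),tin=(255,290,225,260),jar=(120,160,365,400)).items():
    m=np.zeros(Z.shape,bool);m[a:b,c:d]=1;zz=Z[m];zt=np.nanpercentile(zz,90);m&=Z>zt-8;rep(n,m)
x0=slice(205,270)
big=cv2.resize(img[200:275,262:412],None,fx=5,fy=5,interpolation=cv2.INTER_CUBIC);cv2.imwrite("pics/crop.png",big[:,:,::-1])
print(np.nan_to_num(Z[208:268:4,266:410:4]).astype(int))
E
```

```text
table 0.06915651255496869
blocktop 914 [ 477.8 -114. ] [ 477.4 -114.1  129.8] [array([ 478.4, -114.5]), array([50.6, 65.2]), np.float64(1.1)]
post 110 [ 475.7 -172.2] [ 479.6 -210.2   99.2] [array([ 471.6, -151.2]), array([143.7,  48. ]), np.float64(85.6)]
jaws 1076 [ 479.9 -135.7] [ 479.2 -169.1   54.6] [array([ 478.3, -136.2]), array([ 49.7, 197.7]), np.float64(1.1)]
bed 2871 [ 479.1 -201.2] [ 475.2 -231.5   29.1] [array([ 480.9, -176.6]), array([100.2, 300.9]), np.float64(0.9)]
low 4910 [ 478.  -181.2] [ 474.5 -192.8   29.3] [array([ 498., -179.]), array([135.5, 307.3]), np.float64(1.8)]
teal 733 [ 605.1 -116.9] [ 604.9 -116.9   99.4] [array([ 605.7, -117.3]), array([64.1, 51.1]), np.float64(67.9)]
yel 846 [ 353.9 -130.7] [ 353.7 -130.6   99.8] [array([ 354.1, -130.9]), array([62.6, 51.7]), np.float64(20.3)]
tin 636 [388.   23.9] [388.   24.   49.8] [array([387.9,  23.8]), array([58.1, 56.8]), np.float64(5.9)]
jar 534 [ 714.8 -262.5] [ 714.7 -262.6   64.3] [array([ 715.9, -263.6]), array([58.4, 58.6]), np.float64(12.3)]
[[  0   0  -3   1   0   1   0   1   0   0   1  -1   0   0  -3
[... 1474 characters left out ...]
  29  33  43  56  30  28  28
   27  30  33  44  51  52  55  30  29  29  30  27  31  29  30  28  31   0]
 [  0  28  29  31  29  29  28  27  31  29  22  20  21  21  23  18  20  22
   21  22  25  25  30  32  29  29  31  28  31  28  29  29  28  29  30   1]
 [  0   0   9  18  19  21  21  24  20  21  22  20  23  22  28  30  30  29
   30  29  29  29  30  21  20  19  22  21  20  22  20  22  19  22  -1   0]
 [ -1   0   0   1  -1   0   0   0   1   0   2   0  -1   0  -2   5  17  19
   21  20  20  23  20  20  23  20  21  21  22  24  29  27  29  31   0   0]
 [  0   0  -1  -2   0   1   0   0  -1   1   2   0   0   0   0   0  -2   0
    1   0   0   0   2   0  -1  -2  -2   0   0   0   1  17  21  20   0  -1]]
```

View pics/crop.png

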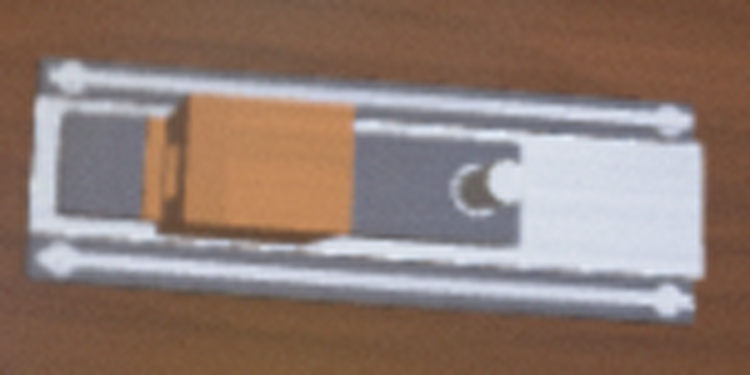

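The crop shows the block between the jaws, with the mortise shadow on its left (fixed-jaw) side at crop (170,165). The post top is at crop (508,183), which is full-image (363.6,236.6). Next: the post position and the fixture pose.

Run:
```python
import pickle;from h import *
D=pickle.load(open("f0.pkl","rb"))
o=np.array([480.6,-161.6]);a=np.deg2rad(1.0);R=np.array([[np.cos(a),-np.sin(a)],[np.sin(a),np.cos(a)]])
for n in D:
    P=cloud(D[n]).reshape(-1,3);L=(P[:,:2]-o)@R;Z=P[:,2]
    def s(t,m): print(n,t,m.sum(),np.round(np.percentile(L[m],[2,50,98],axis=0).T,1).tolist() if m.sum() else '')
    i=(abs(L[:,0])<35)
    s("post top",i&(Z>96)&(Z<103)&(L[:,1]<0)&(L[:,1]>-110))
    s("post",i&(Z>65)&(Z<95)&(L[:,1]<-10)&(L[:,1]>-110))
    s("block",i&(Z>125)&(Z<136)); s("fixedjaw",i&(Z>51)&(Z<59)&(L[:,1]>82)&(L[:,1]<140))
    s("carr",i&(Z>51)&(Z<59)&(L[:,1]<15)&(L[:,1]>-140))
    s("all",(Z>15)&(Z<34)&(abs(L[:,0])<60)&(abs(L[:,1])<180))
```

```text
top post top 65 [[-7.5, 0.4, 8.7], [-62.5, -54.0, -46.1]]
top post 38 [[-8.1, -1.8, 7.1], [-54.3, -46.5, -45.2]]
top block 952 [[-26.0, -0.7, 23.1], [-352.0, 45.3, 78.6]]
top fixedjaw 408 [[-20.6, 0.4, 21.6], [83.3, 103.3, 123.8]]
top carr 584 [[-20.7, -1.0, 22.1], [-71.5, -32.5, -3.3]]
top all 3749 [[-48.3, -11.6, 49.6], [-160.3, -54.4, 132.0]]
side post top 26 [[-7.6, -0.3, 6.6], [-59.3, -50.0, -44.1]]
side post 80 [[-8.3, -3.3, 8.5], [-57.4, -46.1, -42.8]]
side block 533 [[-30.0, -3.5, 28.6], [-1115.3, 41.2, 82.3]]
side fixedjaw 266 [[-21.0, -1.5, 22.0], [82.7, 106.8, 127.2]]
side carr 152 [[-21.4, -12.4, 17.5], [-70.6, -40.4, -1.5]]
side all 1570 [[-49.0, -28.3, 40.8], [-155.3, 35.3, 137.6]]
```

>>> {"op": "send_rows", "data": {
  "steps": [
    [[0,0,0,1,1],[0,0,0,1,1],[0,0,0,1,1],[0,0,0,1,1],[0,0,0,1,1]]
  ]
}}

```text
time_s: 0.52
ee_pos: [151.0, 554.5, 213.5]
ee_rot: [-180.0, 0.0, 130.1]
force: [1.3, -0.3, -0.3]
gripper_width: 91.0
gripper_force: 0.0
```

>>> {"op": "send_rows", "data": {
  "steps": [
    [[0,0,0,1,1],[0,0,0,1,1],[0,0,0,1,1],[0,0,0,1,1],[0,0,0,1,1]]
  ]
}}

```text
time_s: 0.93
ee_pos: [151.0, 554.5, 213.4]
ee_rot: [-180.0, 0.1, 95.7]
force: [-0.7, -0.6, -0.1]
gripper_width: 91.4
gripper_force: 0.0
```

>>> {"op": "send_rows", "data": {
  "steps": [
    [[0,0,0,0.73,1],[0,0,0,0,1],[0,0,0,0,1]]
  ]
}}

```text
time_s: 1.18
ee_pos: [151.0, 554.6, 213.6]
ee_rot: [-180.0, 0.0, 91.1]
force: [0.4, -0.3, -0.2]
gripper_width: 91.4
gripper_force: 0.0
```

>>> {"op": "send_rows", "data": {
  "steps": [
    [[-0.92,0.38,0,0,1],[-0.92,0.38,0,0,1],[-0.92,0.38,0,0,1],[-0.92,0.38,0,0,1],[-0.92,0.38,0,0,1]]
  ]
}}

```text
time_s: 1.6
ee_pos: [230.4, 370.4, 213.8]
ee_rot: [180.0, 0.0, 91.2]
force: [0.8, -0.0, 0.5]
gripper_width: 91.1
gripper_force: 0.0
```

>>> {"op": "send_rows", "data": {
  "steps": [
    [[-0.92,0.38,0,0,1],[-0.92,0.38,0,0,1],[-0.92,0.38,0,0,1],[-0.92,0.38,0,0,1],[-0.92,0.38,0,0,1]]
  ]
}}

```text
time_s: 2.02
ee_pos: [309.6, 187.7, 214.1]
ee_rot: [180.0, -0.0, 91.2]
force: [1.7, 0.7, 0.5]
gripper_width: 91.2
gripper_force: 0.0
```

>>> {"op": "send_rows", "data": {
  "steps": [
    [[-0.92,0.38,0,0,1],[-0.92,0.38,0,0,1],[-0.92,0.38,0,0,1],[-0.92,0.38,0,0,1],[-0.92,0.38,0,0,1]]
  ]
}}

```text
time_s: 2.43
ee_pos: [388.8, 4.8, 214.2]
ee_rot: [180.0, -0.0, 91.1]
force: [1.0, 0.8, -0.5]
gripper_width: 91.0
gripper_force: 0.0
```

>>> {"op": "send_rows", "data": {
  "steps": [
    [[-0.92,0.38,0,0,1],[-0.92,0.38,0,0,1],[-0.92,0.38,0,0,1],[-0.92,0.38,0,0,1],[0,0,0,0,1]]
  ]
}}

```text
time_s: 2.85
ee_pos: [454.7, -145.1, 213.7]
ee_rot: [179.9, 0.2, 90.8]
force: [1.3, -0.9, -0.0]
gripper_width: 90.9
gripper_force: 0.0
```

```bash
cat >> h.py <<'E'
o=np.array([480.6,-161.6]);a=np.deg2rad(1.0);R=np.array([[np.cos(a),-np.sin(a)],[np.sin(a),np.cos(a)]])
def fx(p): return np.round(np.r_[(np.asarray(p[:2])-o)@R,p[2]-30],1)
E
python3 -c "
from workcell import env;from h import *
s=env.state();print(fx(s['ee_pos']),s['ee_rot'],s['qpos'])"
```

```text
[-25.6  17.  183.7] [179.86127463   0.19851986  90.83024143] [-18.97665427   9.3942061  101.88219984  -0.15019344  68.52587355
 -19.75239419]
```

>>> {"op": "send_rows", "data": {
  "steps": [
    [[-0.9,0.32,0,0,1],[-0.88,0.32,0,0,1],[0,0,0.9,0,1],[0,0,0.9,0,1],[0,0,0.9,0,1]]
  ]
}}

```text
time_s: 3.27
ee_pos: [479.0, -210.4, 105.0]
ee_rot: [179.9, 0.0, 91.0]
force: [0.1, -0.3, -0.6]
gripper_width: 91.2
gripper_force: 0.0
```

>>> {"op": "send_rows", "data": {
  "steps": [
    [[0,0,0.5,0,1],[0,0,0.5,0,1],[0,0,0,0,1],[0,0,0,0,1]]
  ]
}}

```text
time_s: 3.6
ee_pos: [478.3, -209.4, 65.4]
ee_rot: [-179.9, -0.1, 91.1]
force: [1.0, 0.2, -0.2]
gripper_width: 91.1
gripper_force: 0.0
```

>>> {"op": "send_rows", "data": {
  "squeeze": 25,
  "steps": [
    [[0,0,0,0,0],[0,0,0,0,0],[0,0,0,0,0],[0,0,0,0,0],[0,0,0,0,0]]
  ]
}}

```text
time_s: 4.02
ee_pos: [479.2, -210.1, 66.7]
ee_rot: [179.9, 0.0, 91.0]
force: [-0.4, -0.5, 0.3]
gripper_width: 61.0
gripper_force: 0.0
```

```bash
python3 -c "
from workcell import env;from h import *
s=env.state();print(fx(s['ee_pos']),s['ee_rot'],s['force'],s['gripper_width'])"
```

```text
[ -2.3 -48.5  36.7] [1.79918062e+02 3.40225251e-02 9.10073124e+01] [-0.39983251 -0.46200035  0.32206644] 60.959436162929535
```

>>> {"op": "send_rows", "data": {
  "steps": [
    [[-0.13,0.05,0,0,0],[0,0,0,0,0],[0,0,0,0,0],[0,0,0,0,0],[0,0,0,0,0]]
  ]
}}

```text
time_s: 4.43
ee_pos: [480.8, -215.2, 65.8]
ee_rot: [-180.0, -0.0, 91.0]
force: [0.0, 0.5, 0.9]
gripper_width: 27.8
gripper_force: 0.0
```

>>> {"op": "send_rows", "data": {
  "steps": [
    [[0,0,0,0,0],[0,0,0,0,0],[0,0,0,0,0],[0,0,0,0,0]]
  ]
}}

```text
time_s: 4.77
ee_pos: [483.2, -215.1, 65.9]
ee_rot: [179.7, 0.0, 91.0]
force: [6.0, 1.1, -4.4]
gripper_width: 17.4
gripper_force: 25.0
```

```bash
python3 -c "
from workcell import env;from h import *
s=env.state();print(fx(s['ee_pos']),s['ee_rot'],s['force'],s['gripper_width'])"
```

```text
[  1.7 -53.6  35.9] [1.79732040e+02 2.13259289e-02 9.09691156e+01] [ 6.02707817  1.05875238 -4.36818735] 17.40036468925442
```

>>> {"op": "send_rows", "data": {
  "steps": [
    [[-0.3,0,0,0,0],[-0.5,0,0,0,0],[-0.5,0,0,0,0],[-0.35,0,0,0,0],[0,0,0,0,0]]
  ]
}}

```text
time_s: 5.18
ee_pos: [484.7, -281.5, 66.0]
ee_rot: [179.7, -0.1, 90.8]
force: [7.2, 1.7, -2.0]
gripper_width: 17.6
gripper_force: 25.0
```

>>> {"op": "send_rows", "data": {
  "steps": [
    [[0,0,0,0,0],[0,0,0,0,0]]
  ]
}}

```text
time_s: 5.35
ee_pos: [484.7, -281.6, 66.0]
ee_rot: [179.7, 0.1, 90.9]
force: [7.0, 0.7, -4.3]
gripper_width: 17.5
gripper_force: 25.0
```

```bash
python3 -c "
from workcell import env;from h import *
s=env.state();print(fx(s['ee_pos']),s['ee_rot'],s['force'],s['gripper_width'])
f=env.grab_frame('side');cv2.imwrite('pics/s1.png',cv2.resize(f['pixels'][130:250,230:400],None,fx=4,fy=4)[:,:,::-1])
P=cloud(f).reshape(-1,3);L=(P[:,:2]-o)@R
for n in('side','top'):
  P=cloud(env.grab_frame(n)).reshape(-1,3);L=(P[:,:2]-o)@R
  m=(abs(L[:,0])<45)&(P[:,2]>126)&(P[:,2]<134)&(abs(L[:,1]-45)<60);print(n,m.sum(),np.percentile(L[m],[2,50,98],axis=0).T.round(1))
"
```

```text
[   2. -120.   36.] [1.79691533e+02 5.31888771e-02 9.09339259e+01] [ 7.01653397  0.65009353 -4.29380312] 17.533318292712238
side 381 [[-26.2  -3.4  23.1]
 [ 18.6  53.2  82.4]]
top 891 [[-25.9  -1.7  22.9]
 [ 16.1  47.2  78.3]]
```

View pics/s1.png

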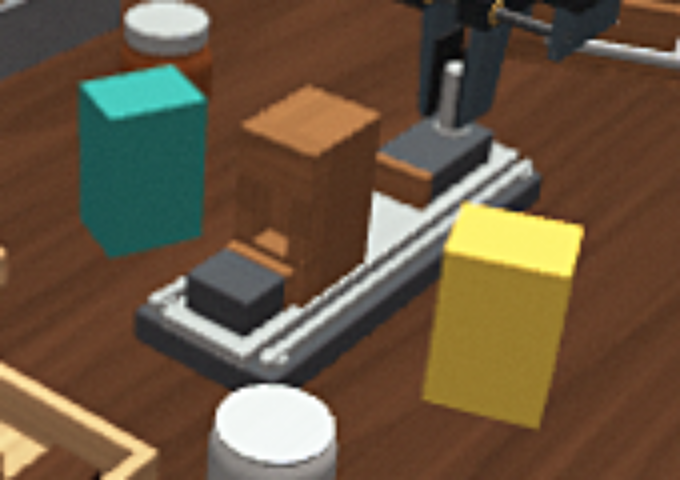

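The side crop shows the jaw opened, with its face at crop (400,165). The block still stands by the fixed jaw, its top at (312,120). Next I'll release the post and go over the block.

>>> {"op": "send_rows", "data": {
  "steps": [
    [[0,0,0,0,1],[0,0,0,0,1],[0,0,0,0,1],[0,0,-0.8,0,1],[0,0,-0.8,0,1]]
  ]
}}

```text
time_s: 5.92
ee_pos: [480.2, -280.2, 128.8]
ee_rot: [-179.7, -0.2, 91.0]
force: [1.2, -0.8, -0.3]
gripper_width: 47.9
gripper_force: 0.0
```

>>> {"op": "send_rows", "data": {
  "steps": [
    [[0,0,-0.8,0,1],[0.9,0,0,0,1],[0.9,0,0,0,1],[0.9,0,0,0,1],[0.9,0,0,0,1]]
  ]
}}

```text
time_s: 6.33
ee_pos: [478.7, -135.9, 162.1]
ee_rot: [-180.0, -0.0, 90.9]
force: [0.3, 0.3, -0.3]
gripper_width: 81.4
gripper_force: 0.0
```

>>> {"op": "send_rows", "data": {
  "steps": [
    [[0.9,0,0,0,1],[0,0,0,0,1],[0,0,0,0,1],[0,0,0,0,1]]
  ]
}}

```text
time_s: 6.67
ee_pos: [478.9, -101.6, 162.0]
ee_rot: [180.0, 0.0, 91.0]
force: [0.1, -0.2, -0.3]
gripper_width: 91.1
gripper_force: 0.0
```

```bash
python3 -c "
from workcell import env;from h import *
s=env.state();print(fx(s['ee_pos']),s['ee_rot'],s['force'],s['gripper_width'])"
```

```text
[ -0.7  60.1 132. ] [1.79994308e+02 3.61965153e-02 9.10321727e+01] [ 0.06506268 -0.24768776 -0.30049243] 91.1160651023529
```

>>> {"op": "send_rows", "data": {
  "steps": [
    [[0.12,0,0,0,1],[0,0,0.9,0,1],[0,0,0.9,0,1],[0,0,0.6,0,1],[0,0,0.22,0,1]]
  ]
}}

```text
time_s: 7.08
ee_pos: [476.2, -96.9, 53.8]
ee_rot: [-179.6, -0.1, 90.9]
force: [0.3, -0.5, 0.3]
gripper_width: 91.1
gripper_force: 0.0
```

>>> {"op": "send_rows", "data": {
  "squeeze": 10,
  "steps": [
    [[0,0,0,0,0],[0,0,0,0,0],[0,0,0,0,0],[0,0,0,0,0],[0,0,0,0,0]]
  ]
}}

```text
time_s: 7.5
ee_pos: [479.8, -96.7, 58.5]
ee_rot: [179.8, 0.0, 91.0]
force: [0.2, 1.2, 0.3]
gripper_width: 60.7
gripper_force: 0.0
```

>>> {"op": "send_rows", "data": {
  "steps": [
    [[0,0,0,0,0],[0,0,0,0,0],[0,0,0,0,0],[0,0,0,0,0]]
  ]
}}

```text
time_s: 7.83
ee_pos: [478.8, -96.3, 57.8]
ee_rot: [180.0, 0.0, 91.0]
force: [-2.3, 0.1, 6.0]
gripper_width: 50.1
gripper_force: 10.0
```

```bash
python3 -c "
from workcell import env;from h import *
s=env.state();print(fx(s['ee_pos']),s['ee_rot'],s['force'],s['gripper_width'],s['gripper_force'])"
```

```text
[-0.7 65.3 27.8] [1.79986054e+02 4.33085488e-03 9.10023537e+01] [-2.28879888  0.13994329  5.99392881] 50.148679257259076 9.99477974697001
```

>>> {"op": "send_rows", "data": {
  "steps": [
    [[-0.05,0,-0.3,0,0],[0,0,-0.4,0,0],[0,0,-0.5,0,0],[0,0,-0.3,0,0],[0,0,0,0,0]]
  ]
}}

```text
time_s: 8.25
ee_pos: [480.4, -98.6, 119.1]
ee_rot: [179.7, 0.1, 91.0]
force: [-0.2, 0.4, -3.1]
gripper_width: 50.1
gripper_force: 10.0
```

>>> {"op": "send_rows", "data": {
  "steps": [
    [[0,0,0,0,0],[0,0,0,0,0]]
  ]
}}

```text
time_s: 8.42
ee_pos: [477.9, -98.1, 116.0]
ee_rot: [-179.9, -0.0, 91.0]
force: [0.2, 0.1, -2.9]
gripper_width: 50.2
gripper_force: 10.0
```

```bash
python3 -c "
from workcell import env;from h import *
s=env.state();print(fx(s['ee_pos']),s['ee_rot'],s['force'],s['gripper_width'],s['gripper_force'])
f=env.grab_frame('side');cv2.imwrite('pics/s2.png',cv2.resize(f['pixels'][110:250,230:400],None,fx=4,fy=4)[:,:,::-1])"
```

```text
[-1.6 63.6 86. ] [-1.79870659e+02 -4.11791030e-02  9.09993602e+01] [ 0.24182022  0.14292077 -2.88886046] 50.172018500736975 9.993714526381154
```

View pics/s2.png

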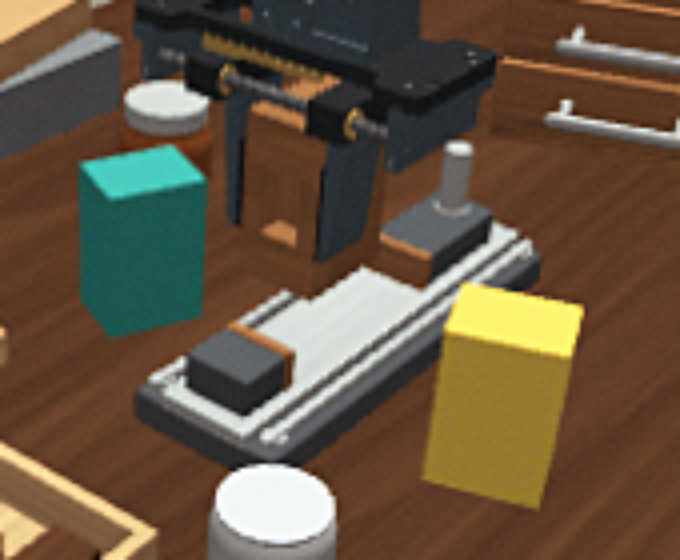

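The block (side crop, 285,190) is held upright and clear of the bed, and it weighs about 2.9 N. The tool can only yaw, so I'll roll the block by pushing its lower part against the open sliding jaw, which is on its end stop. It can pivot between the lightly gripping pads.

>>> {"op": "send_rows", "data": {
  "steps": [
    [[-0.75,0,0,0,0],[-0.75,0,0,0,0],[0,0,0.6,0,0],[0,0,0.65,0,0],[0,0,0,0,0]]
  ]
}}

```text
time_s: 8.88
ee_pos: [475.5, -157.4, 62.1]
ee_rot: [-179.4, -0.2, 90.9]
force: [-1.4, 1.0, -3.6]
gripper_width: 50.2
gripper_force: 10.0
```

>>> {"op": "send_rows", "data": {
  "steps": [
    [[0,0,0,0,0],[0,0,0,0,0]]
  ]
}}

```text
time_s: 9.05
ee_pos: [480.3, -158.3, 67.4]
ee_rot: [180.0, -0.0, 91.0]
force: [0.5, 0.4, -3.5]
gripper_width: 49.9
gripper_force: 10.0
```

```bash
cat > st.py <<'E'
from workcell import env;from h import *
s=env.state();g=fx(s['ee_pos']);g[2]+=19;print("grip",g,s['ee_rot'].round(1),"F",s['force'].round(1),s['gripper_width'].round(1),s['gripper_force'].round(1),s['time_s'])
E
python3 st.py
```

```text
Traceback (most recent call last):
  File "st.py", line 2, in <module>
    s=env.state();g=fx(s['ee_pos']);g[2]+=19;print("grip",g,s['ee_rot'].round(1),"F",s['force'].round(1),s['gripper_width'].round(1),s['gripper_force'].round(1),s['time_s'])
                                                                                                         ^^^^^^^^^^^^^^^^^^^^^^^^
AttributeError: 'float' object has no attribute 'round'
```

>>> {"op": "send_rows", "data": {
  "steps": [
    [[-0.2,0,0,0,0],[-0.12,0,-0.14,0,0],[-0.12,0,-0.14,0,0],[-0.15,0,-0.12,0,0],[-0.15,0,-0.11,0,0]]
  ]
}}

```text
time_s: 9.47
ee_pos: [480.6, -188.3, 88.6]
ee_rot: [179.9, -0.0, 91.0]
force: [0.0, 2.4, -3.8]
gripper_width: 49.8
gripper_force: 10.0
```

>>> {"op": "send_rows", "data": {
  "steps": [
    [[-0.18,0,-0.07,0,0],[-0.17,0,-0.07,0,0],[0,0,0,0,0],[0,0,0,0,0]]
  ]
}}

```text
time_s: 9.8
ee_pos: [481.0, -203.2, 93.5]
ee_rot: [179.9, 0.1, 91.0]
force: [0.7, -0.0, -3.7]
gripper_width: 50.4
gripper_force: 10.0
```

```bash
sed -i "s/s\['gripper_width'\].round(1),s\['gripper_force'\].round(1)/s['gripper_width'],s['gripper_force']/" st.py; python3 st.py; python3 -c "
from workcell import env;from h import *
f=env.grab_frame('side');cv2.imwrite('pics/s3.png',cv2.resize(f['pixels'][110:250,230:400],None,fx=4,fy=4)[:,:,::-1])"
```

```text
grip [ -0.3 -41.6  82.5] [1.799e+02 1.000e-01 9.100e+01] F [ 0.7 -0.  -3.7] 50.40325368145819 9.999741856008768 9.8
```

View pics/s3.png

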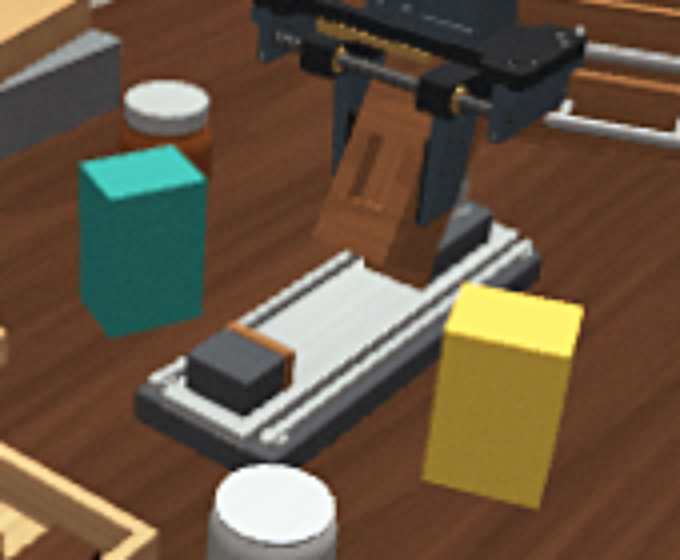

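The block (crop 385,180) is tilted about 40–45° the right way, mortise turning up. I'll go a little further, then carry it to the bed and finish on its lower edge.

>>> {"op": "send_rows", "data": {
  "steps": [
    [[-0.12,0,-0.03,0,0],[-0.12,0,-0.03,0,0],[0,0,0,0,0],[0,0,-0.4,0,0],[0.4,0,0,0,0]]
  ]
}}

```text
time_s: 10.27
ee_pos: [482.7, -198.9, 113.6]
ee_rot: [179.7, 0.3, 90.9]
force: [1.5, -0.6, -3.5]
gripper_width: 50.1
gripper_force: 10.0
```

>>> {"op": "send_rows", "data": {
  "steps": [
    [[0.7,0,0,0,0],[0.7,0,0,0,0],[0.5,0,0,0,0],[0,0,0,0,0],[0,0,0,0,0]]
  ]
}}

```text
time_s: 10.68
ee_pos: [479.5, -119.4, 111.7]
ee_rot: [180.0, 0.1, 91.1]
force: [0.5, -0.4, -2.1]
gripper_width: 50.1
gripper_force: 10.0
```

```bash
python3 st.py; python3 -c "
from workcell import env;from h import *
f=env.grab_frame('side');cv2.imwrite('pics/s4.png',cv2.resize(f['pixels'][110:250,230:400],None,fx=4,fy=4)[:,:,::-1])
P=cloud(f);im=f['pixels'].astype(int)
L=(P[...,:2]-o)@R;z=P[...,2]-30
m=(abs(L[...,0])<22)&(z>5)&(L[...,1]>-20)&(L[...,1]<110)&(im[...,0]>im[...,2]*1.5)&(im[...,0]>60)
q=np.c_[L[m],z[m]];print(len(q))
for lo in range(-20,110,10):
  k=(q[:,1]>=lo)&(q[:,1]<lo+10)
  if k.sum()>4:print(lo,k.sum(),np.percentile(q[k,2],[5,50,95]).round(0),np.median(q[k,0]).round(0))
"
```

```text
grip [ -0.3  42.2 100.7] [1.80e+02 1.00e-01 9.11e+01] F [ 0.5 -0.4 -2.1] 50.07827081064475 9.99992161989212 10.6833
873
40 144 [111. 139. 149.] 5.0
50 178 [ 98. 127. 137.] 5.0
60 175 [ 90. 117. 192.] 7.0
70 95 [ 93. 102. 171.] 2.0
80 191 [21. 85. 94.] -2.0
90 89 [27. 75. 80.] -1.0
```

View pics/s4.png

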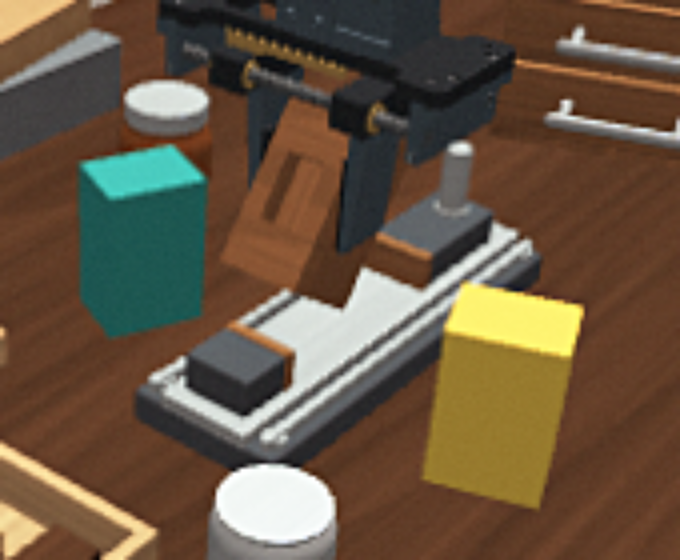

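The block (crop 295,195) is held at about 37°, and it has slipped so that the pads are now nearer its centre. I'll rest its lower edge on the bed and drag towards -y to roll it on.

>>> {"op": "send_rows", "data": {
  "steps": [
    [[0.07,0,0.5,0,0],[0,0,0.4,0,0],[0,0,0,0,0],[0,0,0,0,0]]
  ]
}}

```text
time_s: 11.07
ee_pos: [479.0, -117.7, 75.3]
ee_rot: [-179.9, 0.0, 91.0]
force: [-0.0, 0.2, -3.7]
gripper_width: 50.0
gripper_force: 10.0
```

>>> {"op": "send_rows", "data": {
  "steps": [
    [[-0.12,0,0.04,0,0],[-0.12,0,0.03,0,0],[-0.14,0,0.04,0,0],[-0.14,0,0.04,0,0],[0,0,0,0,0]]
  ]
}}

```text
time_s: 11.48
ee_pos: [479.9, -139.1, 70.5]
ee_rot: [179.9, 0.1, 91.0]
force: [-1.8, -1.6, 3.7]
gripper_width: 50.2
gripper_force: 10.0
```

>>> {"op": "send_rows", "data": {
  "steps": [
    [[-0.13,0,0.06,0,0],[-0.13,0,0.06,0,0],[0,0,0,0,0],[0,0,0,0,0]]
  ]
}}

```text
time_s: 11.82
ee_pos: [480.0, -149.4, 65.6]
ee_rot: [179.9, 0.1, 91.0]
force: [-2.5, -3.1, 5.2]
gripper_width: 50.1
gripper_force: 10.0
```

```bash
cat > look.py <<'E'
import sys
from workcell import env;from h import *
f=env.grab_frame('side');cv2.imwrite(f'pics/{sys.argv[1]}.png',cv2.resize(f['pixels'][110:250,230:400],None,fx=4,fy=4)[:,:,::-1])
P=cloud(f);im=f['pixels'].astype(int)
L=(P[...,:2]-o)@R;z=P[...,2]-30
m=(abs(L[...,0])<20)&(z>5)&(L[...,1]>-60)&(L[...,1]<110)&(im[...,0]>im[...,2]*1.5)&(im[...,0]>60)
q=np.c_[L[m],z[m]]
for lo in range(-60,110,10):
  k=(q[:,1]>=lo)&(q[:,1]<lo+10)
  if k.sum()>4:print(lo,k.sum(),np.percentile(q[k,2],[5,50,95]).round(0),np.median(q[k,0]).round(0))
E
python3 st.py; python3 look.py s5
```

```text
grip [-0.3 12.2 54.6] [1.799e+02 1.000e-01 9.100e+01] F [-2.5 -3.1  5.2] 50.07776801282167 10.000129994004965 11.8167
-60 41 [ 6. 15. 26.] -14.0
-10 11 [106. 109. 110.] 10.0
0 9 [ 99. 103. 109.] 10.0
10 110 [ 75.  94. 101.] 5.0
20 84 [67. 82. 94.] 8.0
30 121 [ 61.  83. 146.] 6.0
40 70 [  8.  73. 135.] 7.0
50 97 [19. 66. 71.] 0.0
60 120 [31. 59. 64.] -1.0
70 71 [45. 53. 56.] -0.0
80 38 [13. 25. 26.] -3.0
90 5 [25. 25. 27.] -4.0
```

View pics/s5.png

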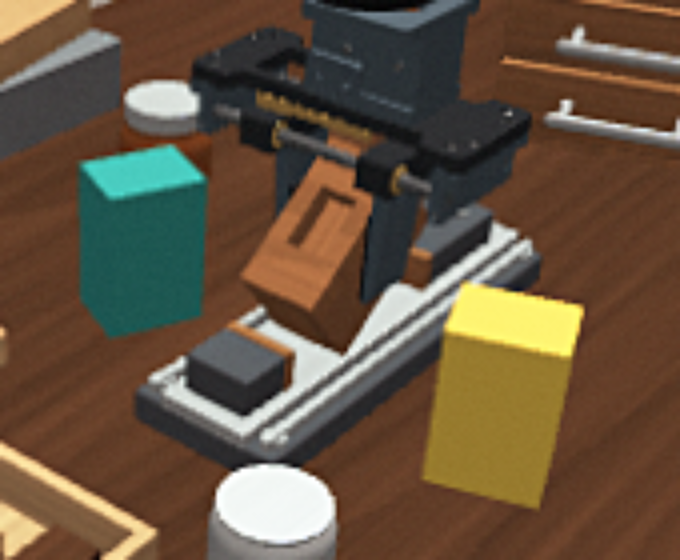

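The block (crop 310,240) is at 55°, resting on its lower edge at fixture y≈42. I'll lift it slightly, shift it towards the fixed jaw and continue.

>>> {"op": "send_rows", "data": {
  "steps": [
    [[0,0,-0.22,0,0],[0.38,0,0,0,0],[0,0,0.22,0,0],[-0.12,0,0.08,0,0],[-0.12,0,0.08,0,0]]
  ]
}}

```text
time_s: 12.28
ee_pos: [480.7, -142.4, 58.5]
ee_rot: [179.9, -0.0, 91.0]
force: [1.6, 1.0, 1.9]
gripper_width: 50.2
gripper_force: 10.0
```

>>> {"op": "send_rows", "data": {
  "steps": [
    [[-0.11,0,0.1,0,0],[-0.11,0,0.1,0,0],[0,0,0,0,0]]
  ]
}}

```text
time_s: 12.53
ee_pos: [480.4, -152.7, 49.8]
ee_rot: [179.9, 0.0, 90.9]
force: [1.1, -1.2, -0.8]
gripper_width: 49.9
gripper_force: 10.0
```

>>> {"op": "send_rows", "data": {
  "steps": [
    [[-0.08,0,0.12,0,0],[-0.08,0,0.12,0,0],[-0.06,0,0.08,0,0],[0,0,0,0,0],[0,0,0,0,0]]
  ]
}}

```text
time_s: 12.95
ee_pos: [478.8, -159.7, 36.7]
ee_rot: [-179.9, -0.1, 91.0]
force: [1.0, -0.4, -1.2]
gripper_width: 49.8
gripper_force: 10.0
```

```bash
python3 st.py; python3 look.py s6
```

```text
grip [-1.7  1.9 25.7] [-1.799e+02 -1.000e-01  9.100e+01] F [ 1.  -0.4 -1.2] 49.800310897230894 9.998868879947622 12.95
-40 6 [70. 70. 72.] 15.0
-30 7 [69. 70. 71.] 16.0
-10 50 [52. 61. 70.] 8.0
0 32 [51. 62. 69.] 11.0
10 28 [57. 67. 69.] 11.0
20 59 [ 65. 113. 118.] 2.0
30 43 [65. 66. 68.] -1.0
40 41 [64. 65. 66.] -2.0
50 192 [ 8. 29. 66.] 0.0
60 159 [18. 50. 64.] -0.0
80 39 [18. 25. 26.] -2.0
90 6 [25. 26. 27.] 5.0
```

View pics/s6.png

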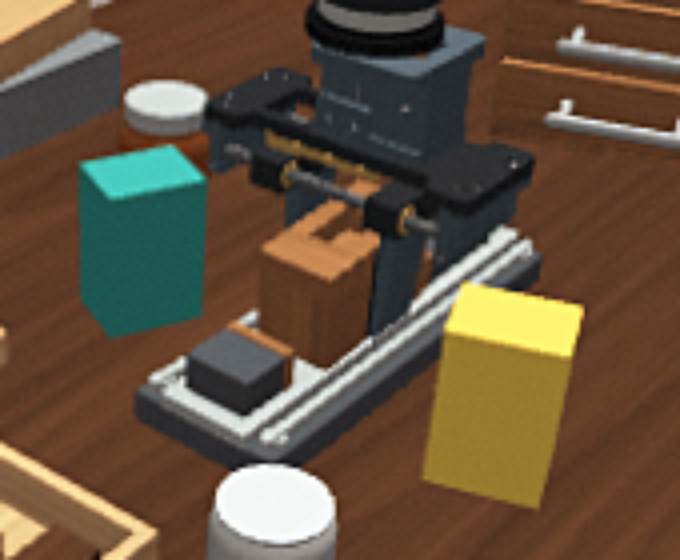

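The block (crop 325,280) is almost flat, with about 4° left. Releasing it will settle it.

>>> {"op": "send_rows", "data": {
  "steps": [
    [[0,0,0,0,1],[0,0,0,0,1],[0,0,0,0,1],[0,0,0,0,1],[0,0,0,0,1]]
  ]
}}

```text
time_s: 13.42
ee_pos: [479.7, -159.7, 37.5]
ee_rot: [-180.0, -0.0, 91.0]
force: [-0.1, -0.2, 0.6]
gripper_width: 80.7
gripper_force: 0.0
```

>>> {"op": "send_rows", "data": {
  "steps": [
    [[0,0,-0.6,0,1],[0,0,-0.9,0,1],[0,0,-0.9,0,1],[0,0,-0.3,0,1],[-0.9,0,0,0,1]]
  ]
}}

```text
time_s: 13.83
ee_pos: [482.4, -192.9, 149.7]
ee_rot: [179.6, -0.0, 91.3]
force: [-0.0, 0.1, -0.9]
gripper_width: 91.3
gripper_force: 0.0
```

>>> {"op": "send_rows", "data": {
  "steps": [
    [[-0.9,0,0,0,1],[-0.9,0,0,0,1],[-0.35,0,0,0,1],[0,0,0,0,1],[0,0,0,0,1]]
  ]
}}

```text
time_s: 14.25
ee_pos: [481.6, -281.7, 145.1]
ee_rot: [-179.9, -0.1, 90.9]
force: [0.0, 0.5, 0.3]
gripper_width: 91.2
gripper_force: 0.0
```

```bash
python3 st.py; python3 look.py s7; python3 -c "
from workcell import env;from h import *
f=env.grab_frame('top');P=cloud(f).reshape(-1,3);im=f['pixels'].reshape(-1,3).astype(int);L=(P[:,:2]-o)@R
k=(abs(L[:,0])<45)&(abs(P[:,2]-94)<7)&(L[:,1]>-60)&(L[:,1]<80)&(im[:,0]>im[:,2]*1.5)
q=np.c_[L[k],P[k,2]-30];print(k.sum(),np.percentile(q,[2,50,98],axis=0).T.round(1),cv2.minAreaRect(q[:,:2].astype(np.float32)));print(np.linalg.lstsq(np.c_[q[:,:2],np.ones(len(q))],q[:,2],rcond=None)[0])"
```

```text
grip [  -1.1 -120.1  134.1] [-1.799e+02 -1.000e-01  9.090e+01] F [0.  0.5 0.3] 91.21940803997035 0.0 14.25
-50 7 [64. 64. 66.] -0.0
-40 39 [63. 65. 66.] -0.0
-30 30 [64. 65. 66.] 0.0
-20 68 [49. 63. 65.] 2.0
-10 34 [49. 63. 66.] 10.0
0 34 [49. 60. 65.] 10.0
10 23 [60. 64. 66.] 11.0
20 19 [64. 65. 65.] 6.0
30 39 [63. 65. 66.] 1.0
40 40 [64. 65. 65.] -0.0
50 329 [ 9. 39. 65.] -1.0
60 15 [15. 32. 60.] 6.0
80 37 [22. 25. 27.] -2.0
90 6 [25. 25. 26.] 1.0
995 [[-27.2  -3.3  21.1]
 [-41.7   7.5  55.3]
 [ 60.6  63.7  66.4]] ((-2.809253692626953, 6.4523773193359375), (100.13304138183594, 50.3626708984375), 89.4447021484375)
[6.19362082e-03 1.04420934e-03 6.36341942e+01]
```

View pics/s7.png

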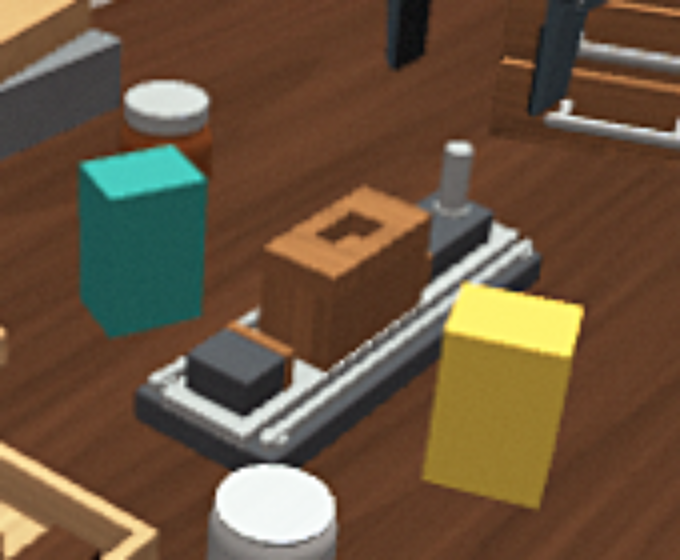

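The block lies flat with the mortise up (crop 350,228). Its centre is at x≈-3 mm and it is square within 0.5°. Next I'll grip the post and close the jaw.

>>> {"op": "send_rows", "data": {
  "steps": [
    [[0,0.06,0.8,0,1],[0,0,0.8,0,1],[0,0,0.4,0,1],[0,0,0,0,0],[0,0,0,0,0]]
  ]
}}

```text
time_s: 14.77
ee_pos: [484.2, -280.5, 65.2]
ee_rot: [-179.9, -0.1, 91.1]
force: [1.1, 0.0, 0.9]
gripper_width: 80.8
gripper_force: 0.0
```

>>> {"op": "send_rows", "data": {
  "squeeze": 30,
  "steps": [
    [[0,0,0,0,0],[0,0,0,0,0],[0,0,0,0,0],[0,0,0,0,0],[0,0,0,0,0]]
  ]
}}

```text
time_s: 15.18
ee_pos: [484.8, -282.1, 66.3]
ee_rot: [179.9, 0.0, 91.0]
force: [-0.3, -0.1, -0.0]
gripper_width: 47.6
gripper_force: 0.0
```

>>> {"op": "send_rows", "data": {
  "steps": [
    [[0,0,0,0,0],[0,0,0,0,0],[0,0,0,0,0],[0,0,0,0,0],[0,0,0,0,0]]
  ]
}}

```text
time_s: 15.6
ee_pos: [484.7, -281.9, 65.5]
ee_rot: [180.0, -0.0, 91.0]
force: [0.7, -0.6, -0.9]
gripper_width: 16.9
gripper_force: 30.0
```

>>> {"op": "send_rows", "data": {
  "steps": [
    [[0.12,0,0,0,0],[0.12,0,0,0,0],[0.12,0,0,0,0],[0.12,0,0,0,0],[0.12,0,0,0,0]]
  ]
}}

```text
time_s: 16.02
ee_pos: [484.2, -260.2, 65.5]
ee_rot: [180.0, 0.3, 91.1]
force: [0.2, -7.9, -3.3]
gripper_width: 17.6
gripper_force: 30.0
```

```bash
python3 st.py
```

```text
grip [  1.9 -98.6  54.5] [180.    0.3  91.1] F [ 0.2 -7.9 -3.3] 17.626718964558325 29.999351799488068 16.0167
```

>>> {"op": "send_rows", "data": {
  "steps": [
    [[0.08,0,0,0,0],[0.08,0,0,0,0],[0.06,0,0,0,0],[0,0,0,0,0]]
  ]
}}

```text
time_s: 16.35
ee_pos: [484.0, -250.8, 65.5]
ee_rot: [180.0, 0.2, 91.1]
force: [-0.8, -6.5, -1.6]
gripper_width: 17.9
gripper_force: 30.0
```

>>> {"op": "send_rows", "data": {
  "steps": [
    [[0.03,0,0,0,0],[0.03,0,0,0,0],[0,0,0,0,0]]
  ]
}}

```text
time_s: 16.6
ee_pos: [484.0, -248.8, 65.5]
ee_rot: [180.0, 0.2, 91.1]
force: [-0.8, -7.6, -2.6]
gripper_width: 17.5
gripper_force: 30.0
```

>>> {"op": "send_rows", "data": {
  "steps": [
    [[0.03,0,0,0,0],[0,0,0,0,0]]
  ]
}}

```text
time_s: 16.77
ee_pos: [484.0, -247.6, 65.5]
ee_rot: [180.0, 0.2, 91.1]
force: [-0.2, -8.0, -2.2]
gripper_width: 17.0
gripper_force: 30.0
```

>>> {"op": "send_rows", "data": {
  "steps": [
    [[0.03,0,0,0,0],[0,0,0,0,0]]
  ]
}}

```text
time_s: 16.93
ee_pos: [483.9, -246.9, 65.5]
ee_rot: [180.0, 0.3, 91.1]
force: [-2.0, -9.4, -2.6]
gripper_width: 17.3
gripper_force: 30.0
```

>>> {"op": "send_rows", "data": {
  "steps": [
    [[0.02,0,0,0,0],[0,0,0,0,0]]
  ]
}}

```text
time_s: 17.1
ee_pos: [483.9, -246.9, 65.5]
ee_rot: [180.0, 0.4, 91.1]
force: [-2.1, -13.1, -2.8]
gripper_width: 17.4
gripper_force: 30.0
```

>>> {"op": "send_rows", "data": {
  "steps": [
    [[0.02,0,0,0,0],[0,0,0,0,0],[0,0,0,0,0]]
  ]
}}

```text
time_s: 17.35
ee_pos: [484.0, -246.9, 65.5]
ee_rot: [180.0, 0.4, 91.1]
force: [-2.1, -14.5, -5.0]
gripper_width: 17.5
gripper_force: 30.0
```

>>> {"op": "send_rows", "data": {
  "steps": [
    [[0.02,0,0,0,0],[0,0,0,0,0],[0,0,0,0,0]]
  ]
}}

```text
time_s: 17.6
ee_pos: [484.0, -246.9, 65.6]
ee_rot: [179.9, 0.5, 91.2]
force: [-2.8, -16.7, -5.3]
gripper_width: 17.1
gripper_force: 30.0
```

>>> {"op": "send_rows", "data": {
  "steps": [
    [[0,0,0,0,1],[0,0,0,0,1],[0,0,0,0,1],[0,0,0,0,1],[0,0,0,0,1]]
  ]
}}

```text
time_s: 18.02
ee_pos: [483.8, -241.5, 65.5]
ee_rot: [-180.0, -0.0, 91.0]
force: [-0.5, -0.6, 0.0]
gripper_width: 47.2
gripper_force: 0.0
```

>>> {"op": "send_rows", "data": {
  "steps": [
    [[0,0,-0.5,0,1],[0,0,-0.9,0,1],[0,0,-0.9,0,1],[-0.5,0,-0.5,0,1],[-0.9,0,0,0,1]]
  ]
}}

```text
time_s: 18.43
ee_pos: [487.4, -297.0, 183.4]
ee_rot: [179.5, 0.2, 91.2]
force: [1.3, -1.0, -0.3]
gripper_width: 81.5
gripper_force: 0.0
```

>>> {"op": "send_rows", "data": {
  "steps": [
    [[-0.9,0,0,0,1],[0,0,0,0,1],[0,0,0,0,1],[0,0,0,0,1]]
  ]
}}

```text
time_s: 18.77
ee_pos: [485.0, -333.2, 177.0]
ee_rot: [-179.9, -0.1, 91.0]
force: [0.1, 0.4, 0.2]
gripper_width: 91.3
gripper_force: 0.0
```

```bash
python3 st.py; python3 -c "
from workcell import env;from h import *
f=env.grab_frame('top');P=cloud(f).reshape(-1,3);im=f['pixels'].reshape(-1,3).astype(int);L=(P[:,:2]-o)@R
k=(abs(L[:,0])<45)&(abs(P[:,2]-94)<7)&(L[:,1]>-60)&(L[:,1]<90)&(im[:,0]>im[:,2]*1.5)
q=np.c_[L[k],P[k,2]-30];print(k.sum(),np.percentile(q,[2,50,98],axis=0).T.round(1),cv2.minAreaRect(q[:,:2].astype(np.float32)));print(np.linalg.lstsq(np.c_[q[:,:2],np.ones(len(q))],q[:,2],rcond=None)[0])
k=(abs(L[:,0])<15)&(P[:,2]>96)&(P[:,2]<103)&(L[:,1]<-50)&(L[:,1]>-130);print('post',L[k].mean(0))
cv2.imwrite('pics/t9.png',f['pixels'][...,::-1])"
```

```text
grip [   1.4 -171.6  166. ] [-1.799e+02 -1.000e-01  9.100e+01] F [0.1 0.4 0.2] 91.26990558487839 0.0 18.7667
989 [[-27.8  -4.   20.5]
 [-17.6  31.   79.1]
 [ 61.   63.7  65.9]] ((-3.625307083129883, 30.101604461669922), (50.20771789550781, 100.1340560913086), 0.5215276479721069)
[3.08467552e-04 1.02781688e-03 6.36093152e+01]
post [  0.48837408 -84.45838415]
```

View pics/t9.png

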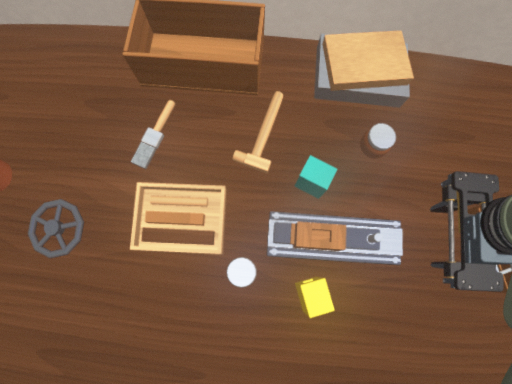

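The block (320,235) lies mortise up between both jaws, the jaw is closed on it, the gripper is clear, and the loose things are where they were. Handing in.

```bash
python3 -c "
from workcell import env
print(env.job_done())"
```

```text
the job is handed in; nothing more can be done
None
```

I handed the job in at about 19 s: the block lies flat, mortise up and centred to about 4 mm. The jaw is closed on it (about 17 N on the post before release), the gripper is clear and the loose things are untouched; the hand-in gave no verdict and the grip after release couldn't be measured.

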